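# Gauge two bushings and reject the one that fails

### The arm

A 6-joint arm with a two-finger parallel gripper is mounted at the origin on a cart in front of the work surface, level with it; the furniture and walls round the work are solid. World frame = base frame: x ahead of the robot, y to its left, z up, the work surface at z = 0. Lengths are in mm, angles in degrees, forces in N, time in s.
With the tool pointing down it reaches from about 300 to 750 mm from the base axis. Payload 8.5 kg.
Tool frame: the origin (TCP) lies at the very end of the fingers, on their centre line; the grasp point (between the pads) lies 19 mm behind it; z points along the fingers, y is the line along which they close (so a half turn about z gives the same grasp; the last joint's range is limited). The gripper opens to 85 mm and grips with 20 to 120 N. Pads are 22 mm wide; open, the fingers measure 114 mm over their backs; the gripper's body (76 mm by 85 mm) begins 54 mm behind the grasp point. The pads swing forward as they close: fully open they stand 13 mm farther back than shut.
Start: joints at [-80.518, 21.807, 74.336, -0, 83.858, -12.336], TCP at [204.408, -510.586, 231.322] pointing down, gripper open.
Joint ranges: [-178.18, 178.18], [-50.72, 133.34], [12.68, 142.11], [-81.47, 261.47], [9.98, 163.14], [-165.26, 165.26]. Speed limits (degrees/s): [136.94, 136.94, 180, 180, 180, 180].

### API

Orientations are given as [roll, pitch, yaw] about the fixed x, y, z axes, in that order (R = Rz(yaw) Ry(pitch) Rx(roll)).
In Python, from workcell import arm gives the robot as it stands.
- The arm moves only by the shell command python3 inch.py 'ROWS' [OPENING]. ROWS is a JSON list of rows, 1 to 5 of them, each of 6 numbers: dx, dy, dz in units of 25 mm, then a rotation vector rx, ry, rz in degrees; each row is the pose to reach, as a shift and turn from the pose commanded when the command began, along the tool's axes at that moment; what a row does not reach only later rows make up. A row lasts 1/12 s, in which the tool goes at most 41.7 mm and 7.16 degrees, less where a joint would pass 70% of its speed; a pose out of reach is approached as far as the arm can. OPENING is the finger opening in mm, set as the command begins (- or left out keeps the last). The fingers move at their own pace and stop on an object; the grip force is fixed at half the most. Time passes only in rows, so rows that do not move let the fingers close. It prints the time, the measured TCP pose, the force, the opening and the grip force at its end. Input that does not fit is refused with a message, and nothing moves.
- arm.get_obs(): the state, without advancing time (a new reading comes with each control period).
- arm.snapshot(name): name is "scene" or "top" or "wrist"; returns a dict with "frame" (480x640x3 uint8, red, green, blue), "fx", "fy", "cx", "cy" (pixels), "D" ([k1, k2, p1, p2, k3] as OpenCV has them; the pictures are not rectified), "extrinsics" (4x4, takes a point from camera to world coordinates); the wrist camera has in their place "T_tool_cam" (4x4, takes a point from camera to tool coordinates, whose origin is the TCP and whose axes are the flange's). Camera axes: x right, y up, looking along -z (the intrinsics and any distortion apply to the point x, -y, -z); pixel columns grow to the right and rows downward; lengths in mm; the calibration is good to about 2 mm. A picture is of the moment at which its call begins: read the wrist's pose just before it. There is no depth.
- arm.hand_in(): hands the job in; it is judged then, once.
The state is a dict: "time_s": time; "joint_pos": joint angles; "qvel": joint speeds; "tau": joint torques, N m; "ee_pos": TCP position; "ee_rot": TCP orientation; "ft_force": force on the tool from outside, world axes, zero at the start; "wrist_torque": the same for the moment, N m; "opening": finger opening in mm; "gripper_force": force on a finger pad.
Only numpy, scipy, OpenCV 4.12 (cv2) and the standard library are available. Lean on these libraries where they do the work, as an engineer would, in place of code of your own. Each camera call takes 0.05 s, during which the arm holds its last target. There are 200 camera calls.

### The job

Check the bores of the two flanged bushings with the pin gauge: lift the gauge out of its wooden stand, lower it fully home into the bushing whose bore it fits, and leave it standing there with that bushing still upright on the bench. Then put the other bushing, whose bore is too small for the pin, upright into the shallow reject tray.

Things in the scene. Friction and masses are not known exactly. Their poses are not given: they have to be found in the camera images.
- gauge: Steel pin gauge, 85 mm tall, upright in a fixed 70x70x36 mm wooden stand. Origin: lower tip of the pin (4 mm above the bench at the start); z up. From the tip: taper from 8 mm wide to 18 mm at 12 mm, 18 mm pin to 32 mm, 44 mm collar to 38 mm, 22 mm round grip to 85 mm (hold at 64). Home, its collar rests on the bushing's top, tip 16 mm above the bushing's underside. About 0.12 kg.
- bushing_wide: Loose bronze flanged bushing with the wide bore, the good one: through bore 22 mm, body 48 mm in diameter, 48 mm tall overall, foot flange 66 mm in diameter and 8 mm thick. Stands upright on the bench. Origin: centre of the underside; z up along the bore. About 0.3 kg.
- bushing_narrow: Loose bronze flanged bushing, outside the same (body 48 mm in diameter, 48 mm tall, foot flange 66 mm by 8 mm thick), but through bore only 10 mm, which the pin cannot enter: the reject. Stands upright on the bench. Hold it across the body about 34 mm above the underside. Origin: centre of the underside; z up. About 0.3 kg.
- reject_tray: Shallow open grey plastic tray fixed to the bench, 180 mm along its own x, 200 mm along its own y, rim 16 mm high, walls and floor 4 mm thick, empty. Origin at the centre of its underside on the bench; z up.

How it is judged (in metres and radians):
On the way:
1. the gauge sits fully home in the wide-bored bushing, the narrow one not yet in the tray (horizontal distance between gauge and bushing_wide below 0.01 m and z of gauge in the frame of bushing_wide between 0.008 and 0.021 m and angle between each of gauge, bushing_wide's own z axis and vertical below 0.175 rad and height (world z) of bushing_wide below 0.015 m and horizontal distance between bushing_narrow and reject_tray above 0.12 m), for 0.2 s.
At the end, for the whole second after the job is handed in: Gauge home in the wide bushing: axes within 10 mm, collar within 5 mm of its top, both upright within 10 degrees on the bench, over 120 mm from the tray centre. Narrow bushing upright within 10 degrees on the tray floor, within 60 mm (x) and 70 mm (y) of its centre. All at rest (horizontal distance between gauge and bushing_wide below 0.01 m and z of gauge in the frame of bushing_wide between 0.008 and 0.021 m and angle between each of gauge, bushing_wide, bushing_narrow's own z axis and vertical below 0.175 rad and height (world z) of bushing_wide below 0.015 m and x of bushing_narrow in the frame of reject_tray between -0.06 and 0.06 m and y of bushing_narrow in the frame of reject_tray between -0.07 and 0.07 m and z of bushing_narrow in the frame of reject_tray below 0.012 m and horizontal distance between bushing_wide and reject_tray above 0.12 m and linear speed of each of gauge, bushing_wide, bushing_narrow below 0.03 m/s); the robot touches nothing.
It also fails if it takes over 56 s, if anything falls off the work surface, if the arm or the gripper's body presses on something with over 40 N, if the wrist force passes 120 N, or if a joint passes its speed limit or range.

## Working session

There is one attempt and no reset: what is moved stays moved. The work goes in short steps, Python scripts to look and compute and a shell command to move; the robot and the scene stay as the last step left them, time stands still between calls to the robot, and variables do not carry over. Pictures are saved under pics/ and viewed, at most 10 in all, crops included, and the job is handed in when it is done.

```bash
ls; mkdir -p pics; python3 - <<'E'
from workcell import arm
import cv2,pickle
o=arm.get_obs();print(o)
for n in("scene","top"):
    s=arm.snapshot(n);cv2.imwrite(f'pics/{n}0.png',s["frame"][:,:,::-1]);pickle.dump(s,open(f'{n}0.pkl','wb'))
    print({k:v for k,v in s.items() if k!='frame'})
E
```

```text
inch.py
pics
workcell.py
{'time_s': 0.0, 'joint_pos': array([-8.05181945e+01,  2.18403364e+01,  7.43846462e+01,  2.09637205e-03,
        8.38590146e+01, -1.23357132e+01]), 'qvel': array([-0.0436446 ,  0.13599629,  0.06462505, -0.07352415, -0.02622286,
        0.01044273]), 'tau': array([ 2.54588937e-03, -4.48460519e+01, -2.31274438e+01, -2.85973528e-05,
        4.80211238e-03, -2.54265665e-06]), 'ee_pos': array([ 204.36602901, -510.30389273,  230.71854588]), 'ee_rot': array([-1.79918387e+02, -1.99809800e-02,  2.18172788e+01]), 'ft_force': array([-0.00443576,  0.07324148,  0.87069726]), 'wrist_torque': array([0.00793089, 0.06798962, 0.04345714]), 'gripper_force': 0.0, 'opening': 85.29455972720285}
{'fx': 580.8414828324549, 'fy': 580.8414828324549, 'cx': 324.92469388864146, 'cy': 238.29183037883837, 'D': array([-0.06653183,  0.        ,  0.        ,  0.        ,  0.        ]), 'extrinsics': array([[-4.45982490e-01,  4.18810507e-01, -7.91010352e-01,
        -3.48249603e+02],
       [-8.95037547e-01, -2.05996820e-01,  3.95566809e-01,
         4.77287542e+02],
       [ 2.72191885e-03,  8.84399835e-01,  4.66722104e-01,
         5.96774146e+02],
       [ 0.00000000e+00,  0.00000000e+00,  0.00000000e+00,
         1.00000000e+00]])}
{'fx': 595.0657504308706, 'fy': 595.0657504308706, 'cx': 310.37454873919484, 'cy': 244.92368263347433, 'D': array([0.01066927, 0.        , 0.        , 0.        , 0.        ]), 'extrinsics': array([[-3.31215434e-03,  9.87164939e-01, -1.59669701e-01,
         4.11907157e+02],
       [-9.99698136e-01,  6.18469490e-04,  2.45612404e-02,
         2.74360204e+01],
       [ 2.43447462e-02,  1.59702853e-01,  9.86864901e-01,
         1.06796870e+03],
       [ 0.00000000e+00,  0.00000000e+00,  0.00000000e+00,
         1.00000000e+00]])}
```
View pics/scene0.png

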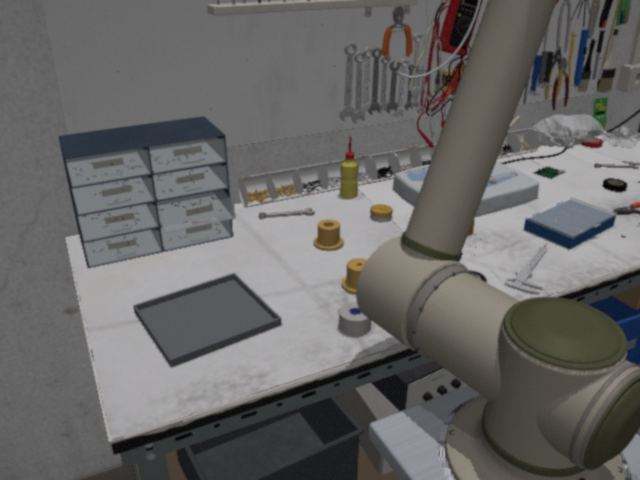

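View pics/top0.png

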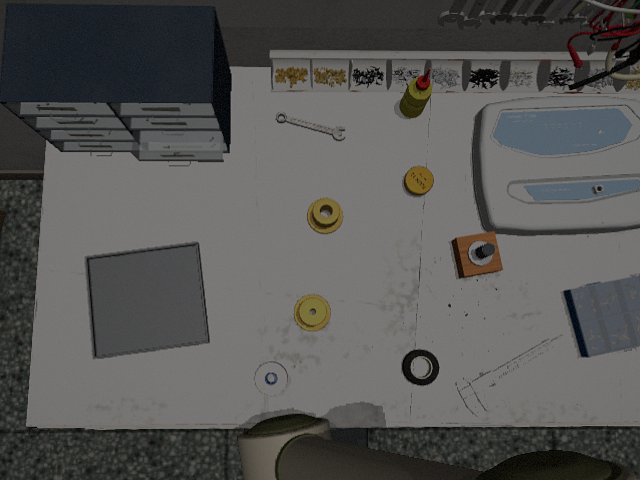

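The scene view shows the wide bushing at about (328,232), the narrow one partly hidden by the arm at (357,272), and the tray around (207,316). The top view has the wide bore at (326,211), the narrow bore at (313,311), the gauge grip at about (486,250) on the stand centred at (477,255), and tray corners at (87,258), (198,243), (209,342) and (95,357).

```bash
cat > h.py <<'E'
import numpy as np,cv2
from scipy.spatial.transform import Rotation as R
def tool(o):
    T=np.eye(4);T[:3,:3]=R.from_euler('xyz',o['ee_rot'],degrees=True).as_matrix();T[:3,3]=o['ee_pos'];return T
def K(s): return np.array([[s['fx'],0,s['cx']],[0,s['fy'],s['cy']],[0,0,1]])
def ray(s,p,T=None):
    E=s['extrinsics'] if 'extrinsics' in s else T@s['T_tool_cam']
    u=cv2.undistortPoints(np.array([[p]],float),K(s),s['D'])[0,0]
    d=E[:3,:3]@np.array([u[0],-u[1],-1]);return E[:3,3],d/np.linalg.norm(d)
def atz(r,z): c,d=r;return c+d*(z-c[2])/d[2]
def tri(rs):
    A=sum(np.eye(3)-np.outer(d,d) for c,d in rs);b=sum((np.eye(3)-np.outer(d,d))@c for c,d in rs)
    p=np.linalg.solve(A,b);return p,[np.linalg.norm(np.cross(p-c,d)) for c,d in rs]
def proj(s,P,T=None):
    E=s['extrinsics'] if 'extrinsics' in s else T@s['T_tool_cam']
    q=np.linalg.inv(E)@np.append(P,1);q=q[:3]*[1,-1,-1]
    return cv2.projectPoints(q.reshape(1,3),np.zeros(3),np.zeros(3),K(s),s['D'])[0].ravel()
def go(o,tcp,yaw):
    "shift in tool axes and turn to reach tcp pointing down with given yaw"
    T=tool(o);G=R.from_euler('xyz',[180,0,yaw],degrees=True).as_matrix()
    return np.round(T[:3,:3].T@(np.array(tcp)-T[:3,3]),1),np.round(R.from_matrix(T[:3,:3].T@G).as_rotvec(degrees=True),1)
E
python3 - <<'E'
from h import *;import pickle
t=pickle.load(open('top0.pkl','rb'));s=pickle.load(open('scene0.pkl','rb'))
for n,p,z in(('wide',(326,210),48),('narrow',(313,311),48),('grip',(487,249),89),('stand',(482,256),36)):print(n,atz(ray(t,p),z).round(1))
for p in((87,258),(198,243),(209,342),(95,357)):print('tray',atz(ray(t,p),16).round(1))
for p in((135,315),(236,275),(280,320),(172,361)):print('trayS',atz(ray(s,p),16).round(1))
print(tri([ray(t,(326,210)),ray(s,(328,224))]))
from workcell import arm
w=arm.snapshot('wrist');print(w['T_tool_cam'].round(3),w['fx'],w['cx'],w['cy'],w['D'])
cv2.imwrite('pics/w0.png',w['frame'][:,:,::-1])
E
```

```text
wide [639.  -25.6  48. ]
narrow [462.7  -2.1  48. ]
grip [ 563.6 -293.    89. ]
stand [ 559.3 -300.8   36. ]
tray [558.5 395.9  16. ]
tray [585.5 201.7  16. ]
tray [411.2 178.   16. ]
tray [386.5 372.6  16. ]
trayS [527.1 404.9  16. ]
trayS [576.4 205.   16. ]
trayS [404.3 185.5  16. ]
trayS [378.2 376.1  16. ]
(array([639.81789982, -24.95584112,  46.2412119 ]), [np.float64(0.8189454401425624), np.float64(0.8189454401425634)])
[[ 0.00000e+00  9.58000e-01  2.87000e-01  7.34150e+01]
 [ 1.00000e+00 -0.00000e+00 -1.00000e-03 -4.58000e-01]
 [-0.00000e+00  2.87000e-01 -9.58000e-01 -1.41865e+02]
 [ 0.00000e+00  0.00000e+00  0.00000e+00  1.00000e+00]] 334.9506647394269 319.33010897473133 241.3904163714297 [-0.05285889  0.          0.          0.          0.        ]
```

```bash
python3 - <<'E'
from h import *
from workcell import arm
print(go(arm.get_obs(),(380,-400,190),0))
E
```

```text
(array([204.1, -37.2,  40.9]), array([-0.1,  0. , 21.8]))
```

Units first: shifts go in units of 25 mm. So 204 mm is 8.16, 160 mm is 6.4.

```bash
python3 inch.py '[[1.6, -0.32, 0.32, 0, 0, 4.4], [3.2, -0.64, 0.64, 0, 0, 8.8], [4.8, -0.96, 0.96, 0, 0, 13.2], [6.4, -1.24, 1.28, 0, 0, 17.6], [8.16, -1.48, 1.64, 0, 0, 21.8]]' 85
python3 - <<'E'
from h import *
from workcell import arm
print(go(arm.get_obs(),(540,-270,190),0))
E
```

```text
time_s: 0.57
ee_pos: [378.2, -400.7, 190.6]
ee_rot: [-180.0, 0.0, -0.2]
ft_force: [0.1, -1.2, 0.8]
opening: 85.2
gripper_force: 0.0
(array([ 161.3, -131.3,    0.7]), array([-0. ,  0. , -0.2]))
```

In the tool's units: 160 mm is 6.4, -131 mm is -5.24.

```bash
python3 inch.py '[[1.28, -1.04, 0, 0, 0, 0], [2.56, -2.08, 0, 0, 0, 0], [3.84, -3.12, 0, 0, 0, 0], [5.12, -4.16, 0, 0, 0, 0], [6.4, -5.24, 0, 0, 0, 0]]'
python3 inch.py '[[0, 0, 0, 0, 0, 0]]'
cat >> h.py <<'E'
def shot(n):
    from workcell import arm;import pickle
    o=arm.get_obs();s=arm.snapshot('wrist');s['T']=tool(o);pickle.dump(s,open(n+'.pkl','wb'));cv2.imwrite(f'pics/{n}.png',s['frame'][:,:,::-1]);return s
def load(n):
    import pickle;return pickle.load(open(n+'.pkl','rb'))
E
python3 -c "from h import *;shot('g1')"
python3 inch.py '[[0, 1.4, 0, 0, 0, 0], [0, 2.8, 0, 0, 0, 0], [0, 2.8, 0, 0, 0, 0]]'
python3 -c "from h import *;shot('g2')
cv2.imwrite('pics/g12.png',np.hstack([cv2.imread('pics/g1.png')[:,120:520],cv2.imread('pics/g2.png')[:,120:520]]))"
```

```text
time_s: 0.98
ee_pos: [538.0, -269.6, 190.8]
ee_rot: [-180.0, 0.0, 0.0]
ft_force: [0.3, -1.5, 0.1]
opening: 84.9
gripper_force: 0.0
time_s: 1.07
ee_pos: [540.8, -266.2, 190.5]
ee_rot: [-179.9, -0.1, 0.4]
ft_force: [-0.6, 0.4, -0.3]
opening: 84.8
gripper_force: 0.0
time_s: 1.37
ee_pos: [535.3, -347.1, 190.2]
ee_rot: [179.9, 0.0, -0.2]
ft_force: [-0.0, 0.0, -1.1]
opening: 85.4
gripper_force: 0.0
```

View pics/g12.png

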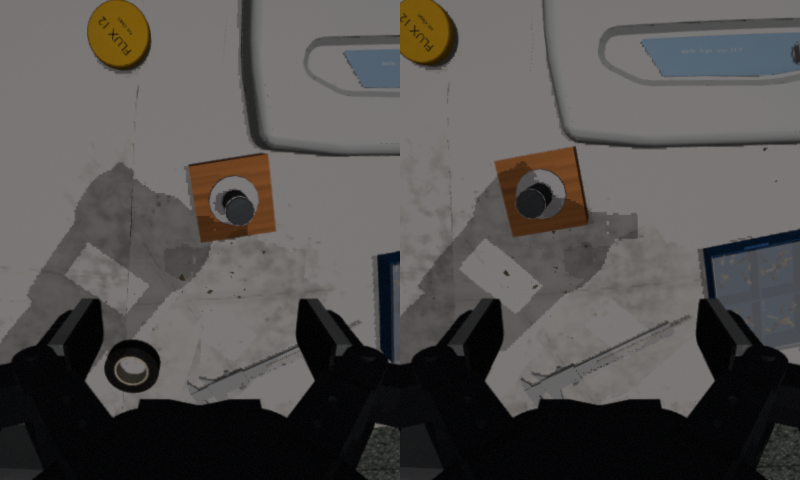

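The pair shows the dark grip's top disc at (359,211) in g1 and (251,203) in g2, with the white collar at (353,201) and (261,194), inside the orange stand.

```bash
python3 - <<'E'
from h import *
from workcell import arm
a,b=load('g1'),load('g2')
for n,p,q in(('grip',(359,211),(251,203)),('collar',(353,201),(261,194))):
    print(n,tri([ray(a,p,a['T']),ray(b,q,b['T'])]))
    z=89 if n=='grip' else 42
    print(atz(ray(a,p,a['T']),z),atz(ray(b,q,b['T']),z))
o=arm.get_obs();print(o['ee_pos'],o['ee_rot'])
E
```

```text
grip (array([ 563.9749545 , -295.5308068 ,   83.05810765]), [np.float64(0.2593902710692014), np.float64(0.25939027106898777)])
[ 564.90711138 -294.80408091   89.        ] [ 565.29750988 -296.77917711   89.        ]
collar (array([ 563.69214876, -295.3929109 ,   36.79921633]), [np.float64(0.2826579987287602), np.float64(0.2826579987288756)])
[ 564.29460064 -294.8524866    42.        ] [ 564.76410493 -296.32387616   42.        ]
[ 535.3802551  -344.62680694  190.15566316] [-1.79996322e+02  5.37957223e-02 -2.22773533e-01]
```

In the tool's units: -49 mm is -1.96, 29 mm is 1.16.

```bash
python3 inch.py '[[0.6, -1, 0, 0, 0, 0], [1.16, -1.96, 0.4, 0, 0, 0], [1.16, -1.96, 1.6, 0, 0, 0], [1.16, -1.96, 2.8, 0, 0, 0], [1.16, -1.96, 2.8, 0, 0, 0]]'
python3 inch.py '[[0, 0, 0, 0, 0, 0], [0, 0, 0, 0, 0, 0]]'
python3 - <<'E'
from h import *
from workcell import arm
s=shot('g3');print(go(arm.get_obs(),(564.5,-295.5,49),0),proj(s,(564.5,-295.5,89),s['T']))
E
```

```text
time_s: 1.83
ee_pos: [563.2, -290.1, 115.6]
ee_rot: [-179.6, 0.5, 0.0]
ft_force: [-1.6, -0.1, -1.0]
opening: 85.2
gripper_force: 0.0
time_s: 2.0
ee_pos: [566.0, -292.9, 122.9]
ee_rot: [179.9, -0.1, -0.0]
ft_force: [-0.1, -0.4, 0.2]
opening: 85.1
gripper_force: 0.0
(array([-1.9,  2.3, 74.3]), array([ 0.1, -0.1, -0. ])) [324.54599159 278.79243542]
```

View pics/g3.png

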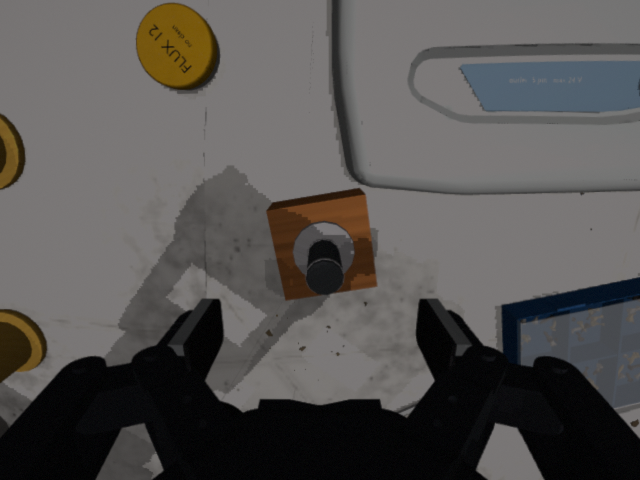

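The grip's top is at (325,276), within 3 px of the projected (325,279), and it lies midway between the fingers. Going down to grip.

```bash
python3 inch.py '[[-0.08, 0.08, 1, 0, 0, 0], [-0.08, 0.08, 2, 0, 0, 0], [-0.08, 0.08, 2.72, 0, 0, 0], [-0.08, 0.08, 2.96, 0, 0, 0], [-0.08, 0.08, 2.96, 0, 0, 0]]'
python3 inch.py '[[0, 0, 0, 0, 0, 0], [0, 0, 0, 0, 0, 0], [0, 0, 0, 0, 0, 0], [0, 0, 0, 0, 0, 0], [0, 0, 0, 0, 0, 0]]' 15
python3 inch.py '[[0, 0, 0, 0, 0, 0], [0, 0, 0, 0, 0, 0], [0, 0, 0, 0, 0, 0], [0, 0, 0, 0, 0, 0], [0, 0, 0, 0, 0, 0]]'
```

```text
time_s: 2.47
ee_pos: [563.7, -294.5, 47.2]
ee_rot: [-180.0, 0.0, -0.0]
ft_force: [-0.5, -0.5, 0.8]
opening: 85.1
gripper_force: 0.0
time_s: 2.88
ee_pos: [564.0, -294.4, 47.8]
ee_rot: [180.0, -0.1, 0.0]
ft_force: [-0.6, -0.3, 1.3]
opening: 25.1
gripper_force: 0.0
time_s: 3.3
ee_pos: [564.0, -294.5, 47.8]
ee_rot: [180.0, -0.1, 0.0]
ft_force: [0.2, -0.5, 5.6]
opening: 20.7
gripper_force: 58.5
```

In the tool's units: -130 mm is -5.2, -35 mm is -1.4.

```bash
python3 inch.py '[[0, 0, -0.6, 0, 0, 0], [0, 0, -1.4, 0, 0, 0], [0, 0, -2.6, 0, 0, 0], [0, 0, -4, 0, 0, 0], [0, 0, -5.2, 0, 0, 0]]'
python3 inch.py '[[0, -0.8, -0.12, 0, 0, 0], [0, -2.2, -0.12, 0, 0, 0], [0, -3.8, -0.12, 0, 0, 0], [0, -5.4, -0.12, 0, 0, 0], [0, -6.8, -0.12, 0, 0, 0]]'
python3 inch.py '[[0, -1.2, 0, 0, 0, 0], [0, -2.2, 0, 0, 0, 0], [0, -2.6, 0, 0, 0, 0], [0, -2.6, 0, 0, 0, 0], [0, -2.6, 0, 0, 0, 0]]'
python3 -c "from h import *;shot('b1')"
python3 inch.py '[[0, -1, 0, 0, 0, 0], [0, -2.2, 0, 0, 0, 0], [0, -2.8, 0, 0, 0, 0], [0, -2.8, 0, 0, 0, 0], [0, -2.8, 0, 0, 0, 0]]'
python3 -c "from h import *;shot('b2')
cv2.imwrite('pics/b12.png',np.hstack([cv2.imread('pics/b1.png')[:,120:520],cv2.imread('pics/b2.png')[:,120:520]]))"
```

```text
time_s: 3.72
ee_pos: [563.6, -294.1, 178.7]
ee_rot: [-180.0, 0.0, 0.0]
ft_force: [0.6, 0.1, -1.0]
opening: 20.8
gripper_force: 59.3
time_s: 4.13
ee_pos: [563.1, -122.0, 179.8]
ee_rot: [-180.0, 0.0, 0.0]
ft_force: [-0.3, -0.1, -0.1]
opening: 20.7
gripper_force: 59.3
time_s: 4.55
ee_pos: [563.7, -59.7, 179.9]
ee_rot: [180.0, 0.0, 0.0]
ft_force: [0.8, -0.5, -1.2]
opening: 21.0
gripper_force: 59.3
time_s: 5.02
ee_pos: [563.9, 9.8, 179.9]
ee_rot: [180.0, 0.0, -0.0]
ft_force: [-0.5, 0.5, -1.6]
opening: 20.8
gripper_force: 59.3
```

View pics/b12.png

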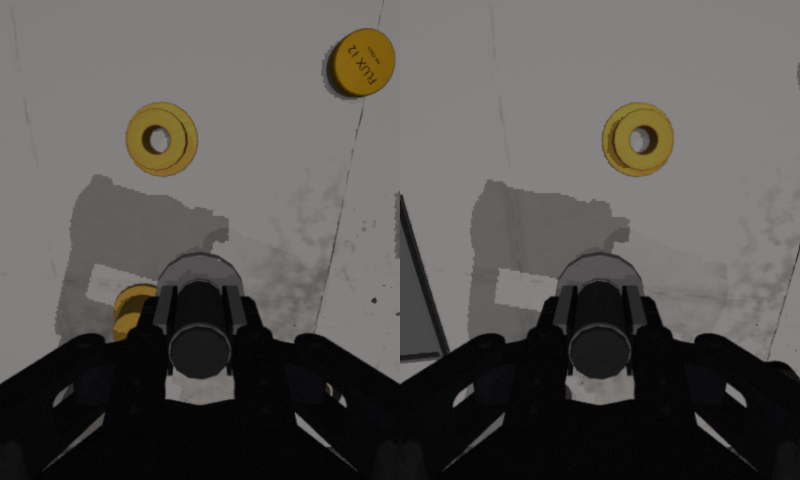

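In both views the gauge hangs straight in the fingers. The wide bushing's top face is centred near (276,137) in b1 and (363,138) in b2. I'll refine this by fitting its silhouette.

```bash
cat >> h.py <<'E'
def sil(s,x,y,z0=0):
    m=np.zeros((480,640),np.uint8);a=np.linspace(0,2*np.pi,60,endpoint=False)
    for r,z1,z2 in((33,0,8),(24,8,48)):
        P=[proj(s,(x+r*np.cos(t),y+r*np.sin(t),z0+z),s['T']) for z in(z1,z2) for t in a]
        cv2.fillConvexPoly(m,cv2.convexHull((np.array(P)*16).astype(np.int32)),1,shift=4)
    return m
def yellow(s,p,rad=60):
    h=cv2.cvtColor(s['frame'],cv2.COLOR_RGB2HSV);m=((h[:,:,0]>12)&(h[:,:,0]<35)&(h[:,:,1]>120)).astype(np.uint8)
    k=np.zeros_like(m);cv2.circle(k,(int(p[0]),int(p[1])),rad,1,-1);m*=k
    c=max(cv2.findContours(m,cv2.RETR_EXTERNAL,cv2.CHAIN_APPROX_NONE)[0],key=cv2.contourArea)
    o=np.zeros_like(m);cv2.drawContours(o,[c],-1,1,-1);return o
def fit(views,x0,free_z=True):
    from scipy.optimize import minimize
    ms=[(s,yellow(s,p)) for s,p in views]
    f=lambda v:sum(int((sil(s,v[0],v[1],v[2] if free_z else 0)^m).sum()) for s,m in ms)/sum(int(m.sum()) for _,m in ms)
    n=len(x0);S=np.vstack([x0]+[np.array(x0)+5*e for e in np.eye(n)])
    r=minimize(f,x0,method='Nelder-Mead',options=dict(initial_simplex=S,maxiter=80,xatol=.1));return r.x.round(2),r.fun
E
python3 - <<'E'
from h import *
from workcell import arm
a,b=load('b1'),load('b2')
print(tri([ray(a,(276,137),a['T']),ray(b,(363,138),b['T'])]))
print(fit([(a,(280,138)),(b,(360,138))],[639.,-25,0]))
print(fit([(a,(280,138)),(b,(360,138))],[639.,-25],False))
o=arm.get_obs();print(o['ee_pos'])
# gauge in hand: where its grip top should appear
for z in(0,):
    e=o['ee_pos'];print(proj(b,e+[0.5,0,41.2],b['T']))
E
```

```text
(array([640.17126916, -24.71988926,  43.57162438]), [np.float64(0.28526540301603254), np.float64(0.28526540301601405)])
(array([638.34, -24.61, -10.05]), np.float64(0.0350598582946494))
(array([637.19, -25.28]), np.float64(0.08551184949914488))
[563.91419023   9.29158016 179.89137235]
[321.85746439 357.00863685]
```

```bash
python3 inch.py '[[0.8, 0.36, 0, 0, 0, 0], [2, 0.92, 0, 0, 0, 0], [2.8, 1.28, 0.6, 0, 0, 0], [3, 1.36, 1.4, 0, 0, 0], [3, 1.36, 2.4, 0, 0, 0]]'
python3 inch.py '[[0, 0, 0.32, 0, 0, 0], [0, 0, 0.6, 0, 0, 0], [0, 0, 0.6, 0, 0, 0], [0, 0, 0.6, 0, 0, 0]]'
python3 - <<'E'
from h import *
from workcell import arm
s=shot('c1');o=arm.get_obs();print(o['ee_pos'],o['ft_force'])
t=arm.snapshot('top');u=proj(t,(639,-25,60)).astype(int);print(u)
a=t['frame'][u[1]-60:u[1]+60,u[0]-60:u[0]+60,::-1]
cv2.imwrite('pics/c1c.png',np.hstack([cv2.resize(a,(400,400),interpolation=cv2.INTER_CUBIC),s['frame'][80:480,120:520,::-1]]))
E
```

```text
time_s: 5.48
ee_pos: [640.6, -26.5, 119.7]
ee_rot: [179.9, -0.2, -0.2]
ft_force: [-1.0, -0.2, -0.4]
opening: 20.4
gripper_force: 59.3
time_s: 5.82
ee_pos: [639.0, -23.8, 106.1]
ee_rot: [180.0, -0.1, -0.0]
ft_force: [0.3, 0.0, -0.8]
opening: 20.8
gripper_force: 59.3
[639.17970541 -23.58867366 106.51940082] [-0.9998436   0.24709737 -0.86092139]
[326 208]
```

View pics/c1c.png

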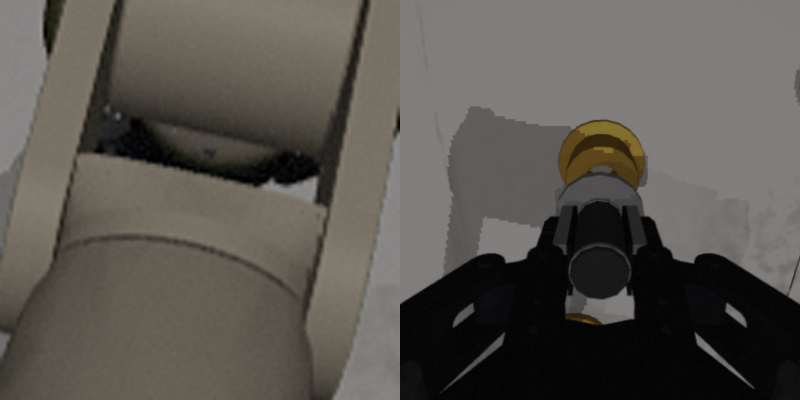

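The top view is blocked by the arm. The wrist view shows the pin above the bushing, with both centred on column ~320, so I'm lowering in small steps and watching the force.

```bash
python3 inch.py '[[0, 0.02, 0.2, 0, 0, 0], [0, 0.04, 0.4, 0, 0, 0], [0, 0.04, 0.6, 0, 0, 0], [0, 0.04, 0.8, 0, 0, 0], [0, 0.04, 0.8, 0, 0, 0]]'
python3 inch.py '[[0, 0, 0.12, 0, 0, 0], [0, 0, 0.24, 0, 0, 0], [0, 0, 0.36, 0, 0, 0], [0, 0, 0.48, 0, 0, 0], [0, 0, 0.48, 0, 0, 0]]'
```

```text
time_s: 6.33
ee_pos: [638.1, -24.1, 83.6]
ee_rot: [-180.0, 0.1, 0.0]
ft_force: [-0.4, 0.2, -0.3]
opening: 20.4
gripper_force: 59.3
time_s: 6.75
ee_pos: [638.4, -24.2, 72.3]
ee_rot: [-180.0, 0.1, 0.0]
ft_force: [-0.7, 0.9, -0.8]
opening: 20.2
gripper_force: 59.3
```

In the tool's units: 11 mm is 0.44, 9 mm is 0.36.

```bash
python3 inch.py '[[0, 0, 0.12, 0, 0, 0], [0, 0, 0.24, 0, 0, 0], [0, 0, 0.36, 0, 0, 0], [0, 0, 0.44, 0, 0, 0], [0, 0, 0.44, 0, 0, 0]]'
python3 inch.py '[[0, 0, 0.04, 0, 0, 0], [0, 0, 0.08, 0, 0, 0], [0, 0, 0.08, 0, 0, 0]]'
```

```text
time_s: 7.17
ee_pos: [638.4, -24.2, 61.5]
ee_rot: [-180.0, 0.1, 0.0]
ft_force: [0.2, -0.2, -1.0]
opening: 20.7
gripper_force: 59.3
time_s: 7.42
ee_pos: [638.7, -24.2, 60.0]
ee_rot: [-180.0, 0.0, 0.0]
ft_force: [0.6, -0.5, -0.3]
opening: 20.3
gripper_force: 59.3
```

```bash
python3 inch.py '[[0, 0, 0.04, 0, 0, 0], [0, 0, 0.04, 0, 0, 0]]'
python3 inch.py '[[0, 0, 0.04, 0, 0, 0], [0, 0, 0.04, 0, 0, 0]]'
```

```text
time_s: 7.58
ee_pos: [638.8, -24.3, 59.9]
ee_rot: [180.0, -0.0, 0.0]
ft_force: [-1.8, -0.2, 4.6]
opening: 20.5
gripper_force: 60.0
time_s: 7.75
ee_pos: [638.8, -24.3, 59.8]
ee_rot: [180.0, -0.1, 0.0]
ft_force: [-4.4, -0.1, 10.7]
opening: 20.5
gripper_force: 60.8
```

Contact comes at TCP 59.9, against 59.8 expected for home. Releasing, then rising and moving back towards the narrow bushing at (463,-2).

In the tool's units: -1 mm is -0.04, -0.5 mm is -0.02.

```bash
python3 inch.py '[[0, 0, -0.02, 0, 0, 0], [0, 0, -0.04, 0, 0, 0], [0, 0, -0.04, 0, 0, 0], [0, 0, -0.04, 0, 0, 0], [0, 0, -0.04, 0, 0, 0]]' 85
python3 inch.py '[[0, 0, -0.04, 0, 0, 0], [0, 0, -0.8, 0, 0, 0], [0, 0, -2, 0, 0, 0], [0, 0, -3.4, 0, 0, 0], [0, 0, -4.8, 0, 0, 0]]'
python3 inch.py '[[-1.2, 0, -0.12, 0, 0, 0], [-2.8, 0, -0.12, 0, 0, 0], [-4.4, 0, -0.12, 0, 0, 0], [-6, 0, -0.12, 0, 0, 0], [-7.6, 0, -0.12, 0, 0, 0]]'
python3 inch.py '[[-1, 0.8, 0, 0, 0, 0], [-1.8, 1.6, 0, 0, 0, 0], [-1.8, 1.6, 0, 0, 0, 0], [-1.8, 1.6, 0, 0, 0, 0]]'
python3 -c "from h import *;shot('n1')"
python3 inch.py '[[0, -1.4, 0, 0, 0, 0], [0, -2.8, 0, 0, 0, 0], [0, -4, 0, 0, 0, 0], [0, -4, 0, 0, 0, 0], [0, -4, 0, 0, 0, 0]]'
python3 -c "from h import *;shot('n2')
cv2.imwrite('pics/n12.png',np.hstack([cv2.imread('pics/n1.png')[:,120:520],cv2.imread('pics/n2.png')[:,120:520]]))"
```

```text
time_s: 8.17
ee_pos: [638.7, -24.2, 58.8]
ee_rot: [-180.0, 0.0, 0.0]
ft_force: [-0.2, 1.1, -0.3]
opening: 79.5
gripper_force: 0.0
time_s: 8.58
ee_pos: [638.3, -24.2, 180.2]
ee_rot: [-180.0, 0.1, 0.0]
ft_force: [-0.1, 0.5, 0.2]
opening: 85.0
gripper_force: 0.0
time_s: 9.0
ee_pos: [446.6, -24.0, 182.0]
ee_rot: [180.0, -0.0, 0.0]
ft_force: [0.3, -0.5, 0.7]
opening: 85.2
gripper_force: 0.0
time_s: 9.33
ee_pos: [403.4, -64.9, 182.5]
ee_rot: [180.0, -0.1, -0.1]
ft_force: [0.7, 0.6, -0.3]
opening: 84.9
gripper_force: 0.0
time_s: 9.8
ee_pos: [404.1, 37.4, 182.0]
ee_rot: [180.0, -0.0, 0.3]
ft_force: [0.7, 0.2, 0.2]
opening: 84.7
gripper_force: 0.0
```

View pics/n12.png

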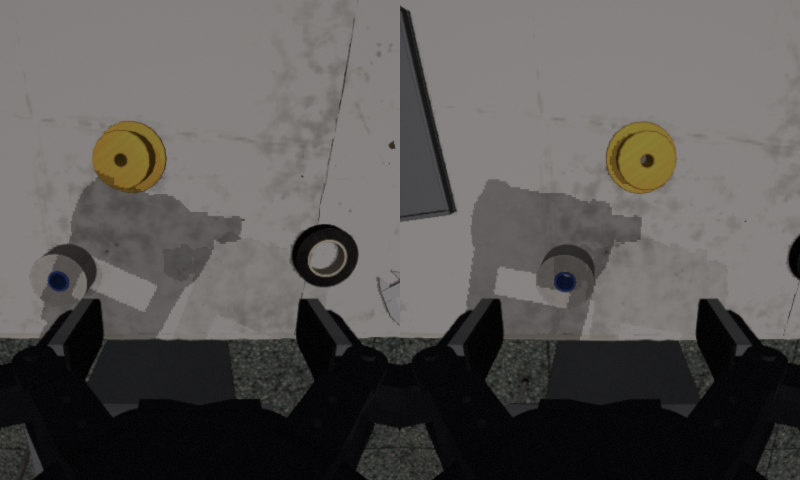

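The narrow bushing's bore is at (241,160) in n1 and (368,160) in n2, standing upright. The white reel and the tape roll are well clear of it.

```bash
python3 - <<'E'
from h import *
from workcell import arm
a,b=load('n1'),load('n2')
print(tri([ray(a,(241,160),a['T']),ray(b,(368,160),b['T'])]),atz(ray(a,(241,160),a['T']),48),atz(ray(b,(368,160),b['T']),48))
print(fit([(a,(245,157)),(b,(360,157))],[463.,-2,0]))
o=arm.get_obs();print(o['ee_pos'],go(o,(463.5,-2.5,100),0))
E
```

```text
(array([462.9149692 ,  -1.19664756,  47.24483959]), [np.float64(0.32049079564870336), np.float64(0.3204907956486646)]) [462.63191355  -1.36485207  48.        ] [463.27437409  -1.08768751  48.        ]
(array([ 4.6258e+02, -1.0000e-01, -6.9100e+00]), np.float64(0.044167610419026046))
[404.21023913  36.39903763 181.96859189] (array([59.2, 39.1, 82. ]), array([ 0. , -0. ,  0.2]))
```

In the tool's units: 59 mm is 2.36, 38 mm is 1.52.

```bash
python3 inch.py '[[0.8, 0.48, 0, 0, 0, 0], [1.8, 1.12, 0.4, 0, 0, 0], [2.36, 1.52, 1.2, 0, 0, 0], [2.36, 1.52, 2.4, 0, 0, 0], [2.36, 1.52, 3.6, 0, 0, 0]]'
python3 inch.py '[[0, 0, 0.4, 0, 0, 0], [0, 0, 0.4, 0, 0, 0], [0, 0, 0.4, 0, 0, 0]]'
python3 - <<'E'
from h import *
from workcell import arm
print(go(arm.get_obs(),(463,-1.2,15),0))
E
```

```text
time_s: 10.27
ee_pos: [464.1, -3.9, 91.0]
ee_rot: [180.0, -0.1, -0.1]
ft_force: [-0.1, -0.4, -0.6]
opening: 84.9
gripper_force: 0.0
time_s: 10.52
ee_pos: [463.0, -3.0, 81.9]
ee_rot: [-180.0, 0.0, -0.0]
ft_force: [0.5, -0.2, -0.3]
opening: 84.8
gripper_force: 0.0
(array([ 0. , -1.8, 66.9]), array([-0.,  0., -0.]))
```

```bash
python3 inch.py '[[0, -0.08, 0.8, 0, 0, 0], [0, -0.08, 1.6, 0, 0, 0], [0, -0.08, 2.32, 0, 0, 0], [0, -0.08, 2.68, 0, 0, 0], [0, -0.08, 2.68, 0, 0, 0]]'
python3 inch.py '[[0, 0, 0, 0, 0, 0], [0, 0, 0, 0, 0, 0], [0, 0, 0, 0, 0, 0], [0, 0, 0, 0, 0, 0], [0, 0, 0, 0, 0, 0]]' 40
python3 inch.py '[[0, 0, 0, 0, 0, 0], [0, 0, 0, 0, 0, 0]]'
```

```text
time_s: 10.93
ee_pos: [462.7, -0.5, 14.6]
ee_rot: [-180.0, 0.1, -0.0]
ft_force: [-0.2, 0.1, -0.2]
opening: 85.2
gripper_force: 0.0
time_s: 11.35
ee_pos: [463.3, -0.5, 16.5]
ee_rot: [179.9, -0.1, 0.0]
ft_force: [-2.0, -0.0, 11.1]
opening: 46.9
gripper_force: 60.1
time_s: 11.52
ee_pos: [463.3, -0.5, 16.5]
ee_rot: [179.9, -0.1, 0.0]
ft_force: [-2.1, -1.5, 9.8]
opening: 47.3
gripper_force: 60.1
```

In the tool's units: -60 mm is -2.4, -10 mm is -0.4.

```bash
python3 inch.py '[[0, 0, -0.4, 0, 0, 0], [0, 0, -1, 0, 0, 0], [0, 0, -1.8, 0, 0, 0], [0, 0, -2.4, 0, 0, 0], [0, 0, -2.6, 0, 0, 0]]'
python3 inch.py '[[0.08, -0.6, 0, 0, 0, 0], [0.16, -1.6, 0, 0, 0, 0], [0.28, -3, 0, 0, 0, 0], [0.4, -4.4, 0, 0, 0, 0], [0.52, -5.8, 0, 0, 0, 0]]'
python3 inch.py '[[0.12, -1.4, 0, 0, 0, 0], [0.24, -2.8, 0, 0, 0, 0], [0.32, -4.2, 0, 0, 0, 0], [0.4, -5.2, 0, 0, 0, 0], [0.4, -5.72, 0, 0, 0, 0]]'
python3 inch.py '[[0, 0, 0, 0, 0, 0], [0, 0, 0, 0, 0, 0]]'
python3 - <<'E'
from h import *
from workcell import arm
o=arm.get_obs();print(go(o,(486,287.5,20),0),o['opening'],o['gripper_force'])
s=shot('t1');t=arm.snapshot('scene')
cv2.imwrite('pics/t1c.png',np.hstack([s['frame'][:,120:520,::-1],t['frame'][:,40:440,::-1]]))
E
```

```text
time_s: 11.93
ee_pos: [463.5, -0.4, 82.3]
ee_rot: [179.9, -0.2, 0.0]
ft_force: [0.3, -0.3, -2.7]
opening: 46.9
gripper_force: 62.2
time_s: 12.35
ee_pos: [475.3, 146.2, 79.8]
ee_rot: [180.0, 0.0, -0.0]
ft_force: [1.5, -0.0, -3.0]
opening: 46.9
gripper_force: 62.2
time_s: 12.77
ee_pos: [485.1, 290.5, 79.5]
ee_rot: [-180.0, 0.0, 0.2]
ft_force: [-1.0, -0.8, -2.3]
opening: 47.2
gripper_force: 62.3
time_s: 12.93
ee_pos: [485.1, 287.4, 79.5]
ee_rot: [180.0, 0.1, 0.1]
ft_force: [-0.6, -0.8, -2.2]
opening: 47.3
gripper_force: 62.3
(array([ 1. , -0.1, 59.5]), array([0. , 0.1, 0.1])) 47.34985334827136 62.34836518764496
```

View pics/t1c.png

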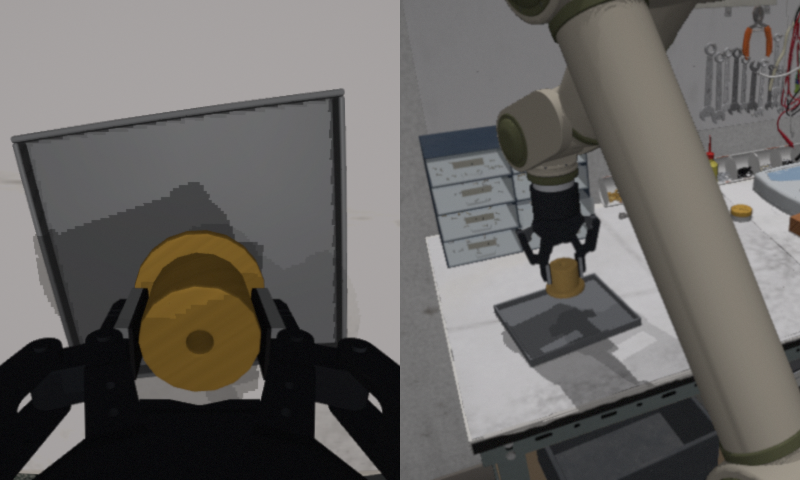

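The bushing hangs level above the tray, with its bore at crop (200,342), so I'm lowering it.

```bash
python3 inch.py '[[0, 0, 0.6, 0, 0, 0], [0, 0, 1.28, 0, 0, 0], [0, 0, 1.84, 0, 0, 0], [0, 0, 2.16, 0, 0, 0], [0, 0, 2.16, 0, 0, 0]]'
python3 inch.py '[[0, 0, 0.04, 0, 0, 0], [0, 0, 0.08, 0, 0, 0], [0, 0, 0.12, 0, 0, 0], [0, 0, 0.12, 0, 0, 0]]'
python3 inch.py '[[0, 0, 0.04, 0, 0, 0], [0, 0, 0.08, 0, 0, 0], [0, 0, 0.08, 0, 0, 0]]'
```

```text
time_s: 13.45
ee_pos: [485.0, 286.4, 24.6]
ee_rot: [179.9, 0.2, -0.1]
ft_force: [-0.5, -1.1, -2.8]
opening: 46.9
gripper_force: 62.3
time_s: 13.78
ee_pos: [485.8, 287.7, 23.5]
ee_rot: [-180.0, -0.0, 0.0]
ft_force: [-0.3, 0.2, -2.8]
opening: 47.4
gripper_force: 62.4
time_s: 14.03
ee_pos: [485.5, 287.8, 21.0]
ee_rot: [180.0, 0.0, 0.0]
ft_force: [0.5, 0.3, -2.8]
opening: 47.3
gripper_force: 62.4
```

In the tool's units: 1 mm is 0.04.

```bash
python3 inch.py '[[0, 0, 0.04, 0, 0, 0], [0, 0, 0.04, 0, 0, 0]]'
python3 inch.py '[[0, 0, 0.04, 0, 0, 0], [0, 0, 0.04, 0, 0, 0]]'
```

```text
time_s: 14.2
ee_pos: [485.6, 287.8, 20.6]
ee_rot: [-180.0, -0.0, 0.0]
ft_force: [-2.0, -0.7, 2.9]
opening: 46.9
gripper_force: 62.8
time_s: 14.37
ee_pos: [485.6, 287.8, 20.5]
ee_rot: [-180.0, -0.1, 0.0]
ft_force: [-6.7, -1.9, 13.4]
opening: 47.2
gripper_force: 63.9
```

Contact at 20.5, as expected on the tray floor. Releasing and withdrawing, then checking.

In the tool's units: -1 mm is -0.04.

```bash
python3 inch.py '[[0, 0, -0.04, 0, 0, 0], [0, 0, -0.04, 0, 0, 0], [0, 0, -0.04, 0, 0, 0], [0, 0, -0.04, 0, 0, 0], [0, 0, -0.04, 0, 0, 0]]' 85
python3 inch.py '[[0, 0, -0.04, 0, 0, 0], [0, 0, -0.8, 0, 0, 0], [0, 0, -2, 0, 0, 0], [0, 0, -3.4, 0, 0, 0], [0, 0, -4.8, 0, 0, 0]]'
python3 inch.py '[[-1.2, 0, -1.2, 0, 0, 0], [-2.4, 0, -2.4, 0, 0, 0], [-3.2, 0, -3.2, 0, 0, 0], [-3.2, 0, -3.2, 0, 0, 0], [-3.2, 0, -3.2, 0, 0, 0]]'
python3 - <<'E'
from h import *
from workcell import arm
s=shot('f1');t=arm.snapshot('top');c=arm.snapshot('scene')
print(proj(t,(638.8,-24.3,101)),proj(t,(638.8,-24.3,54)),proj(t,(485.6,287.8,52)))
cv2.imwrite('pics/f.png',np.hstack([t['frame'][120:420,60:460,::-1],c['frame'][160:460,60:460,::-1]]))
E
```

```text
time_s: 14.78
ee_pos: [485.6, 287.7, 19.9]
ee_rot: [180.0, 0.0, 0.0]
ft_force: [-0.2, 1.5, -0.6]
opening: 85.1
gripper_force: 0.0
time_s: 15.2
ee_pos: [485.2, 287.6, 141.2]
ee_rot: [180.0, 0.1, 0.0]
ft_force: [-0.1, 0.9, -0.5]
opening: 85.0
gripper_force: 0.0
time_s: 15.62
ee_pos: [405.3, 287.9, 221.1]
ee_rot: [-179.9, -0.2, 0.1]
ft_force: [-0.0, -0.1, -0.4]
opening: 85.0
gripper_force: 0.0
[326.83268929 203.2081273 ] [325.44123679 209.3751732 ] [141.8127844  297.71765366]
```

View pics/f.png

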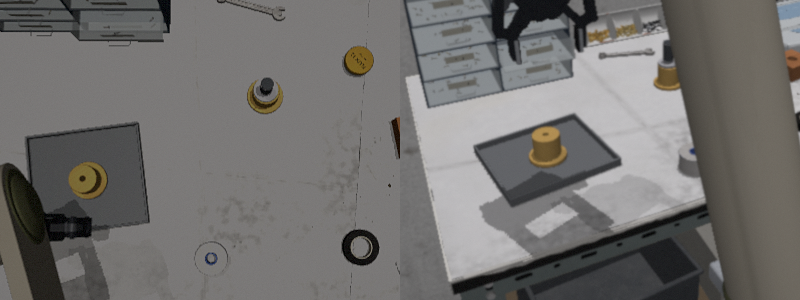

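The narrow bushing stands upright near the tray centre, at about (83,179) in the top crop. The gauge stands home in the wide bushing at about (266,84)–(265,92), matching the predicted positions. Handing in.

```bash
python3 -c "
from workcell import arm
print(arm.hand_in())"
```

```text
the job is handed in; nothing more can be done
None
```

The gauge is home in the wide-bored bushing on the bench and the narrow one stands upright in the reject tray, both confirmed in the last pictures; I handed the job in at about 15.7 s, and no verdict was returned.

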